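Shut down the rod-drying oven

TASK

The welding rods are dry: turn the drying oven's thermostat knob back to off, fully anticlockwise against its stop, and push the drop door up until it is fully shut so that the rods stay dry. Leave the sanding block, the tin and the wood offcut around the oven where they are.

Things in the scene. Friction and masses are not known exactly. Their poses are not given: they have to be found in the camera images.
- oven: Grey steel bench oven, 310 wide (y), 250 deep (x), 240 high, fixed. Origin: centre of its underside, at bench level; x points from front to back, y left, z up. Lower front: drop door; above it an aluminium fascia slopes back, from 196 up at the front edge to 240 up, 86 farther back (27 degrees from level, its normal leaning 27 degrees to the front). A lamp and a rocker on it are fixed.
- knob_grip (a point): On the knob's axis, 27 above the fascia, mid-height of the bar grip; turns with the knob; z = axis, out of the fascia. The only knob, right half of the fascia: black skirt 64 across, 10 high, with a straight bar grip 60 long, 16 wide, standing from 10 to 40 above the fascia. White line at its pointer end, which lies along this x axis turned +135 degrees about z.
- oven_knob (a joint): Knob angle (rad): 0 = off, the anticlockwise stop seen looking at the fascia; there the pointer is at lower left, 135 degrees anticlockwise from straight up the slope. Grows clockwise, to 4.71 at the other stop. Stiff (0.05 N m), stays where left.
- oven_door (a joint): Door angle (rad): 0 = shut, 0.95 = fully down; grows as the top edge swings out towards the robot. A stiff hinge (0.33 N m) keeps it where it is left.
- door_hinge (a point): Middle of the door's hinge line (along the oven's y), at the door's lower inner edge, 34 above the bench; axes as the oven's. The door: 284 wide, 152 high from the hinge line, 16 thick, with a window.
- door_handle (a point): Middle of the door's level handle bar: round, 14 thick, 184 long along y, its axis 32 in front of the door's outer face (25 clear gap), 19 below the top edge, on two posts 70 either side of the middle. With the door shut it lies 48 in front of the hinge line and 133 above it. Axes turn with the door.
- grease_tin: Round tin, 69 across, 50 high, standing right of the oven; origin at the centre of its base. Leave alone.
- sanding_block: Sanding block lying left of the oven, dark with a sandy top face, 55 (x) x 100 (y) x 31 high; origin at the centre of its underside. Leave alone.
- wood_offcut: Short plain piece of pale wood lying on the bench in front of the oven, 45 (x) x 110 (y) x 35 high; origin at the centre of its underside. Leave alone.

How it is judged:
By the outcome, as a careful person would: the job done as asked, in the order asked, and still so for the second after the job is handed in, with the robot touching nothing.
It also fails if it takes over 61 s, if anything falls off the work surface, if the arm or the gripper's body presses on something with over 40 N, if the wrist force passes 120 N, or if a joint passes its speed limit or range.

ROBOT

A 6-joint arm with a two-finger parallel gripper is mounted at the origin on a cart in front of the work surface, level with it; the furniture and walls round the work are solid. World frame = base frame: x ahead of the robot, y to its left, z up, the work surface at z = 0. Lengths are in m, angles in degrees, forces in N, time in s.
With the tool pointing down it reaches from about 0.35 to 0.875 m from the base axis. Payload 4.2 kg.
Tool frame: the origin (TCP) lies midway between the tips of the shut fingers; the grasp point (between the pads) lies 19 mm behind it; z points along the fingers, y is the line along which they close (so a half turn about z gives the same grasp; the last joint's range is limited). The gripper opens to 85 mm and grips with 20 to 120 N. Pads are 22 mm wide; open, the fingers measure 114 mm over their backs; the gripper's body (76 mm by 85 mm) begins 54 mm behind the grasp point. The pads swing forward as they close: fully open they stand 13 mm farther back than shut.
Start: joints at [83.113, 22.042, 0.453, 0, -68.411, -14.817], TCP at [0.231, 0.581, 0.231] pointing down, gripper open.
Joint ranges: [-179.83, 179.83], [-69.29, 118.12], [-61.27, 80.66], [-181.25, 117.63], [-171.15, -9.14], [-177.46, 177.46]. Speed limits (degrees/s): [159.86, 159.86, 180, 180, 180, 180].

INTERFACE

Orientations are given as [roll, pitch, yaw] about the fixed x, y, z axes, in that order (R = Rz(yaw) Ry(pitch) Rx(roll)).
In Python, from workcell import read_state, optics, job gives the robot as it stands.
- The arm moves only by the tool arm_command, never from a script. Its argument "moves" is a list of rows, each a list of 7 numbers: the shift along the tool's x, y, z in units of 300 mm (1.0 is 300 mm), then the turn, a rotation vector about the tool's x, y, z in units of pi rad (1.0 is pi rad), then the opening, from 0 (shut) to 1 (fully open). In form: [[x, y, z, wx, wy, wz, jaw], ...]. A call has 1 to 12 rows; each row is the pose to reach, as a shift and turn from the pose commanded when the call began, along the tool's axes at that moment, turning the shorter way round; what a row does not reach only later rows make up. A row lasts 1/10 s, in which the tool goes at most 50 mm and 8.59 degrees, less where a joint would pass 70% of its speed; a pose out of reach is approached as far as the arm can. A call with a number of a shift or a turn outside -1 to 1 is refused whole. A call with a gripper value outside its range is refused whole. The fingers move at their own pace and stop on an object; "squeeze" is the grip in N (left out, the last holds). Time passes only in rows, so rows that repeat a pose let the fingers close. It gives the time, the measured TCP pose, the force, the opening and the grip force at its end, in the units of the state.
- read_state(): the state, without advancing time (a new reading comes with each control period).
- optics.read_camera(name): name is "scene" or "top" or "wrist"; returns a dict with "pixels" (384x512x3 uint8, red, green, blue), "z_map" (384x512 float32, m along the optical axis (not along the pixel's ray), 0 where there is no reading), "mtx" (3x3 intrinsics, pixels), "eye" and "rotation" of the camera in the world. Camera axes: x right, y up, looking along -z (the intrinsics and any distortion apply to the point x, -y, -z); pixel columns grow to the right and rows downward; lengths in m; the calibration is good to about 2 mm. A picture is of the moment at which its call begins.
- job.hand_in(): hands the job in; it is judged then, once.
The state is a dict: "time": time; "qpos": joint angles; "joint_velocities": joint speeds; "joint_efforts": joint torques, N m; "eef_pos": TCP position; "tcp_rot": TCP orientation; "contact_force": force on the tool from outside, world axes, zero at the start; "wrist_torque": the same for the moment, N m; "width": finger opening in m; "grasp_force": force on a finger pad.
Only numpy, scipy, OpenCV 4.12 (cv2) and the standard library are available. Lean on these libraries where they do the work, as an engineer would, in place of code of your own. Each camera call takes 0.05 s, during which the arm holds its last target. There are 200 camera calls.

## Working session

There is one attempt and no reset: what is moved stays moved. The work goes in short steps, Python scripts to look and compute and a tool call to move; the robot and the scene stay as the last step left them, time stands still between calls to the robot, and variables do not carry over. Pictures are saved under pics/ and viewed, at most 10 in all, crops included, and the job is handed in when it is done.

Besides the shell and the picture viewer there is one more tool, called after ">>>" as a command line: name --pt "numbers of a row" for each row, then --argument value for the rest. arm_command: Moves the arm, as the interface text tells. Shifts and turns lie within -1 to 1; 1 stands for 300 mm of shift or pi rad of turn. Its arguments: {"type":"object","properties":{"moves":{"type":"array","items":{"type":"array","items":{"type":"number"}}},"squeeze":{"type":"number"}},"required":["moves"]}

```bash
mkdir -p pics; cat > h.py <<'E'
import numpy as np, cv2
from workcell import read_state, optics, job
from scipy.spatial.transform import Rotation as R
def cam(n):
    d=optics.read_camera(n); return d
def cloud(d):
    z=d["z_map"]; K=np.array(d["mtx"]); h,w=z.shape
    u,v=np.meshgrid(np.arange(w),np.arange(h))
    p=np.stack([(u-K[0,2])/K[0,0]*z,-(v-K[1,2])/K[1,1]*z,-z],-1)
    P=p@np.array(d["rotation"]).T+np.array(d["eye"]); P[z==0]=np.nan
    return P
E
python3 - <<'E'
from h import *
ims=[]
for n in ["scene","top"]:
    d=cam(n); np.savez(n+".npz",**{k:np.array(v) for k,v in d.items()}); print(n,[k for k in d],d["mtx"],d["eye"],d["rotation"])
    cv2.imwrite(f"pics/{n}0.png",cv2.cvtColor(d["pixels"],cv2.COLOR_RGB2BGR))
print(read_state())
E
```

```text
scene ['pixels', 'z_map', 'mtx', 'eye', 'rotation'] [[400.92551702   0.         253.27795785]
 [  0.         400.92551702 190.61770059]
 [  0.           0.           1.        ]] [ 1.38800645 -0.23562711  0.72259014] [56.76097211  0.77046418 70.22908432]
top ['pixels', 'z_map', 'mtx', 'eye', 'rotation'] [[465.80823712   0.         257.95289863]
 [  0.         465.80823712 192.08095454]
 [  0.           0.           1.        ]] [-0.08749363 -0.22004598  1.06839336] [ 37.66183939  -0.10679102 -68.34689059]
{'time': 0.1, 'qpos': array([ 8.31127351e+01,  2.20872398e+01,  3.88027881e-01, -2.39605507e-02,
       -6.84122428e+01, -1.48170952e+01]), 'joint_velocities': array([-0.0386016 , -0.06898433,  0.23484219,  0.06434755, -0.06851367,
       -0.00705683]), 'joint_efforts': array([-6.91126934e-05, -3.93321097e+01,  1.88929081e+01,  4.19789806e+00,
       -2.58178072e-03,  1.62722102e-06]), 'eef_pos': array([0.23092762, 0.58021383, 0.23032805]), 'tcp_rot': array([ 1.79886557e+02, -6.98083523e-03, -2.17131906e+01]), 'contact_force': array([ 0.11662878, -0.08558842, -0.38167742]), 'wrist_torque': array([ 0.02696967, -0.01548608, -0.0275344 ]), 'grasp_force': 0.0, 'width': 0.08533805275829001}
```

View pics/scene0.png

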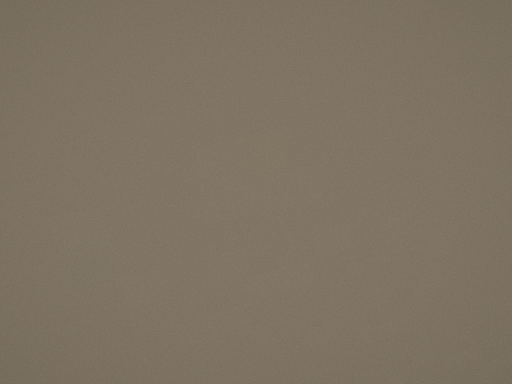

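View pics/top0.png

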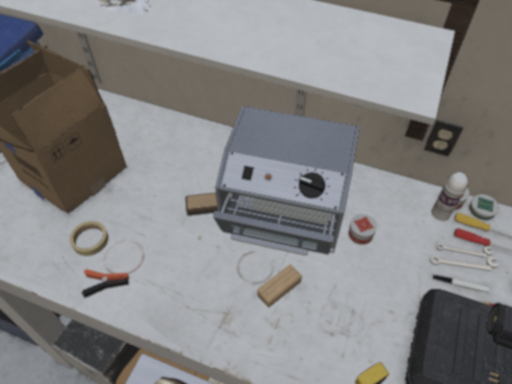

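The scene camera sees only a wall. The top camera shows the oven at about (285,180), the knob at (312,185), the door open with its handle at about (270,243), the offcut at (280,285), the sanding block at (202,203) and the tin at (362,229).

```bash
sed -i 's/np.array(d\["rotation"\]).T/R.from_euler("xyz",d["rotation"],degrees=True).as_matrix().T/' h.py
python3 - <<'E'
from h import *
d=dict(np.load("top.npz")); P=cloud(d)
def pr(u,v): print((u,v),P[v,u].round(4))
for uv in [(290,130),(250,172),(312,185),(312,176),(325,185),(270,243),(240,236),(300,247),(280,280),(202,198),(362,222),(200,100),(240,150),(350,160)]: pr(*uv)
m=np.zeros(P.shape[:2],bool); m[105:172,225:360]=1
t=m&(abs(P[...,2]-.24)<.004)
q=P[t][:,:2]; r=cv2.minAreaRect((q*1000).astype(np.float32)); print(t.sum(),np.median(P[t][:,2]),r,cv2.boxPoints(r))
im=cv2.cvtColor(d["pixels"],cv2.COLOR_RGB2BGR)
a=cv2.resize(im[100:310,180:390],(600,600),interpolation=cv2.INTER_CUBIC)
cv2.imwrite("pics/c1.png",a)
E
```

```text
(290, 130) [0.7198 0.0124 0.2399]
(250, 172) [0.5687 0.0591 0.2227]
(312, 185) [ 0.5647 -0.0936  0.2489]
(312, 176) [ 0.5982 -0.084   0.2387]
(325, 185) [ 0.5977 -0.1174  0.2215]
(270, 243) [ 0.4466 -0.0397  0.1471]
(240, 236) [0.4372 0.0313 0.1494]
(300, 247) [ 0.462  -0.1074  0.1471]
(280, 280) [ 0.4227 -0.0777  0.0336]
(202, 198) [0.5796 0.2102 0.0322]
(362, 222) [ 0.6535 -0.2229  0.0489]
(200, 100) [0.9014 0.3687 0.0748]
(240, 150) [0.613  0.1032 0.2371]
(350, 160) [ 0.6777 -0.153   0.2399]
5575 0.23819337822538045 ((690.6185302734375, -3.098876953125), (180.72433471679688, 309.6166076660156), 7.571846961975098) [[ 580.6453   138.45259]
 [ 621.4433  -168.46428]
 [ 800.59174 -144.65034]
 [ 759.79376  162.26653]]
```

View pics/c1.png

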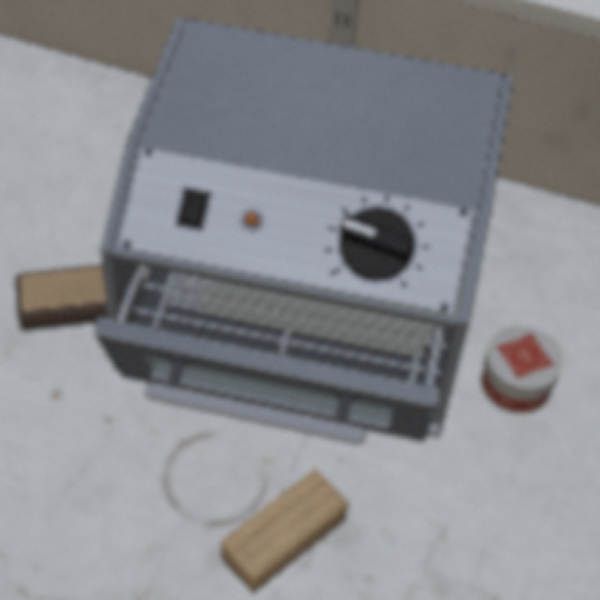

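The crop shows the knob centre at about (377,243), with the white pointer at upper left (345,222), roughly 65° anticlockwise of straight up the slope. The door is part-way open with its handle bar in front. Next I'll rectify the fascia to measure the angle.

```bash
cat >> h.py <<'E'
YAW=7.57; O=np.array([.6563,-.0077,0]); RO=R.from_euler("z",YAW,degrees=True).as_matrix()
F=RO@R.from_euler("y",-np.arctan2(44,86)).as_matrix()  # fascia axes: x up slope, y left, z normal
F0=O+RO@[-.125,0,.196]
E
python3 - <<'E'
from h import *
d=dict(np.load("top.npz")); P=cloud(d)
Q=(P-O)@RO   # oven frame
S=(P-F0)@F
# checks
m=(S[...,0]>.01)&(S[...,0]<.085)&(S[...,1]>.03)&(S[...,1]<.13)&(abs(S[...,2])<.03)
A=np.c_[S[m][:,:2],np.ones(m.sum())]; print("fascia fit z=",np.linalg.lstsq(A,S[m][:,2],rcond=None)[0],m.sum())
t=(abs(Q[...,2]-.24)<.003)&(abs(Q[...,0])<.15)&(abs(Q[...,1])<.17)
print("top y",np.percentile(Q[t][:,1],[.5,99.5]),"x",np.percentile(Q[t][:,0],[.5,99.5]))
k=(S[...,2]>.006)&(S[...,2]<.05)&(S[...,0]>-.0)&(S[...,0]<.1)&(S[...,1]<0)&(S[...,1]>-.15)
print("knob pts",k.sum(),np.percentile(S[k],[2,50,98],axis=0).round(4))
b=k&(S[...,2]>.033); s=S[b]; print("bar",b.sum(),s.mean(0)); 
if b.sum()>5: print(cv2.minAreaRect((s[:,:2]*1000).astype(np.float32)))
# rectified at bar top height .04 and skirt top .010
K=d["mtx"]; C=R.from_euler("xyz",d["rotation"],degrees=True).as_matrix()
out=[]
for h in (.01,.04):
    g=np.stack(np.meshgrid(np.linspace(-.01,-.14,520),np.linspace(.11,-.01,480)),-1)
    X=F0+np.concatenate([g[...,1:],g[...,:1],np.full(g.shape[:2]+(1,),h)],-1)@F.T
    c=(X-d["eye"])@C; u=K[0,0]*c[...,0]/-c[...,2]+K[0,2]; v=K[1,1]*-c[...,1]/-c[...,2]+K[1,2]
    out.append(cv2.remap(cv2.cvtColor(d["pixels"],cv2.COLOR_RGB2BGR),u.astype(np.float32),v.astype(np.float32),cv2.INTER_LINEAR))
o=cv2.resize(np.hstack(out),(800,369)); cv2.imwrite("pics/r1.png",o)
# door profile in oven x,z over strip
dm=(Q[...,0]<-.115)&(Q[...,0]>-.3)&(abs(Q[...,1])<.14)&(Q[...,2]>.045)&(Q[...,2]<.2)
q=Q[dm]; print(len(q))
for y0 in (-.11,-.05,.0,.05,.11):
    w=q[abs(q[:,1]-y0)<.006]; w=w[np.argsort(w[:,0])]; print(y0,(w[::max(1,len(w)//14)][:,[0,2]]*1000).round(0).tolist())
for n,(z0,z1,x0,x1,y0,y1) in dict(off=(.028,.04,.35,.5,-.2,.05)).items():
    w=(P[...,2]>z0)&(P[...,2]<z1)&(P[...,0]>x0)&(P[...,0]<x1)&(P[...,1]>y0)&(P[...,1]<y1); print(n,cv2.minAreaRect((P[w][:,:2]*1000).astype(np.float32)))
E
```

```text
fascia fit z= [-0.00043974 -0.00341583  0.00076067] 1262
top y [-0.15305004  0.15283506] x [-0.06646396  0.12220067]
knob pts 533 [[ 0.0227 -0.0977  0.0062]
 [ 0.0453 -0.0705  0.0116]
 [ 0.0769 -0.0425  0.0416]]
bar 188 [ 0.04950224 -0.07019115  0.03852165]
((49.82300567626953, -69.81671142578125), (59.75192642211914, 16.083080291748047), 79.38008880615234)
3336
-0.11 [[-192.0, 173.0], [-188.0, 169.0], [-187.0, 173.0], [-184.0, 173.0], [-181.0, 144.0], [-180.0, 138.0], [-176.0, 172.0], [-168.0, 107.0], [-161.0, 102.0], [-153.0, 80.0], [-149.0, 52.0], [-124.0, 195.0], [-122.0, 190.0], [-118.0, 197.0]]
-0.05 [[-222.0, 142.0], [-220.0, 147.0], [-216.0, 149.0], [-210.0, 147.0], [-189.0, 173.0], [-186.0, 173.0], [-183.0, 151.0], [-182.0, 146.0], [-177.0, 172.0], [-162.0, 102.0], [-154.0, 83.0], [-150.0, 58.0], [-148.0, 60.0], [-123.0, 196.0], [-121.0, 193.0], [-118.0, 196.0]]
0.0 [[-223.0, 145.0], [-220.0, 149.0], [-216.0, 149.0], [-190.0, 169.0], [-187.0, 170.0], [-185.0, 157.0], [-183.0, 172.0], [-181.0, 143.0], [-176.0, 176.0], [-161.0, 99.0], [-152.0, 78.0], [-149.0, 52.0], [-147.0, 63.0], [-123.0, 196.0], [-121.0, 198.0], [-116.0, 199.0]]
0.05 [[-224.0, 146.0], [-220.0, 140.0], [-215.0, 152.0], [-192.0, 171.0], [-188.0, 169.0], [-186.0, 157.0], [-183.0, 174.0], [-180.0, 140.0], [-168.0, 119.0], [-158.0, 93.0], [-151.0, 57.0], [-149.0, 58.0], [-125.0, 198.0], [-122.0, 189.0], [-119.0, 200.0]]
0.11 [[-191.0, 171.0], [-188.0, 172.0], [-187.0, 161.0], [-184.0, 174.0], [-181.0, 146.0], [-179.0, 139.0], [-176.0, 129.0], [-170.0, 113.0], [-163.0, 91.0], [-159.0, 80.0], [-154.0, 66.0], [-150.0, 66.0], [-125.0, 191.0], [-123.0, 190.0], [-121.0, 184.0], [-116.0, 199.0]]
off ((414.35400390625, -77.6214828491211), (46.989036560058594, 111.12528228759766), 61.4227294921875)
```

View pics/r1.png

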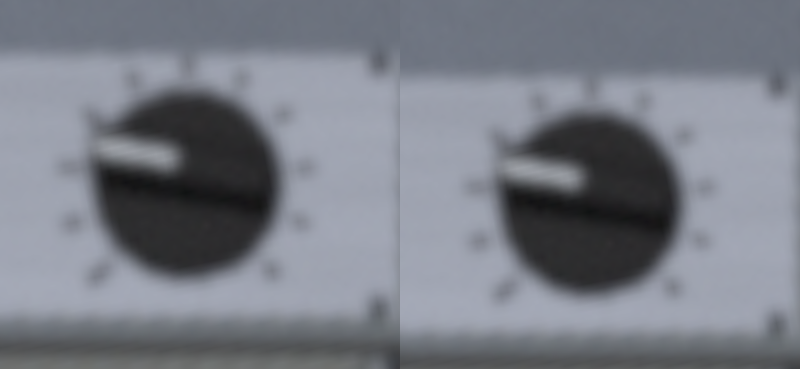

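Knob: the pointer is at 79.4°, so it needs 55.6° anticlockwise to reach off, and the centre is at fascia (0.050, -0.070). The sizes 59.8 x 16.1 mm match the given ones. The door is open about 0.34 rad, with the handle at oven x -0.215, z 0.143. Now to plan the moves.

```bash
cat >> h.py <<'E'
KC=np.array([.0497,-.0700])
def knobpose(ang,h):
    x=-(F@[np.cos(np.radians(ang)),np.sin(np.radians(ang)),0]); z=-F[:,2]
    return F0+F@[*KC,h], np.c_[x,np.cross(z,x),z]
def doorpose(th,tilt,y,back,below):
    """tip placed so the flank touches handle bar; back = gap from bar surface, below = tip past bar axis; x along -y oven"""
    c,s=np.cos(th),np.sin(th)
    hd=np.array([-.125-(.048*c+.133*s),y,.034+.133*c-.048*s])
    t=np.radians(tilt); z=np.array([np.sin(t),0,-np.cos(t)]); f=np.array([np.cos(t),0,np.sin(t)]); x=np.array([0,-1.,0])
    p=hd+z*below-f*(.007+back)
    return O+RO@p, RO@np.c_[x,np.cross(z,x),z]
def delta(goal,base=None):
    if base is None:
        s=read_state(); base=(s["eef_pos"],R.from_euler("xyz",s["tcp_rot"],degrees=True).as_matrix())
    p,M=base; sh=M.T@(goal[0]-p)/.3; w=R.from_matrix(M.T@goal[1]).as_rotvec()/np.pi
    print("goal",goal[0].round(4),"shift",sh.round(4),"turn",w.round(4))
E
python3 - <<'E'
from h import *
g=knobpose(79.4,.12); delta(g)
delta((np.array([.43,.28,.33]),g[1]))
E
```

```text
goal [ 0.5313 -0.0949  0.3255] shift [ 1.7628  1.721  -0.3135] turn [0.146  0.0676 0.3885]
goal [0.43 0.28 0.33] shift [ 0.9868  0.6849 -0.3308] turn [0.146  0.0676 0.3885]
```

>>> arm_command --pt "0.2 0.1 -0.33 0.03 0.015 0.08 0.6" --pt "0.987 0.685 -0.33 0.146 0.0676 0.3885 0.6" --pt "0.987 0.685 -0.33 0.146 0.0676 0.3885 0.6" --pt "0.987 0.685 -0.33 0.146 0.0676 0.3885 0.6" --pt "0.987 0.685 -0.33 0.146 0.0676 0.3885 0.6" --pt "0.987 0.685 -0.33 0.146 0.0676 0.3885 0.6" --pt "0.987 0.685 -0.33 0.146 0.0676 0.3885 0.6" --pt "0.987 0.685 -0.33 0.146 0.0676 0.3885 0.6" --pt "0.987 0.685 -0.33 0.146 0.0676 0.3885 0.6" --pt "0.987 0.685 -0.33 0.146 0.0676 0.3885 0.6" --pt "0.987 0.685 -0.33 0.146 0.0676 0.3885 0.6" --pt "0.987 0.685 -0.33 0.146 0.0676 0.3885 0.6"

```text
time: 1.3
eef_pos: [0.4301, 0.281, 0.3303]
tcp_rot: [-153.3, 4.9, -91.7]
contact_force: [-0.7, -0.3, 0.6]
width: 0.0513
grasp_force: 0.0
```

```bash
python3 -c "
from h import *
delta(knobpose(79.4,.12)); s=read_state(); print(s['time'],s['qpos'].round(1),s['eef_pos'],s['width'])"
```

```text
goal [ 0.5313 -0.0949  0.3255] shift [ 1.2392 -0.3755  0.0883] turn [0.0001 0.0008 0.0005]
1.3 [ 62.2  -4.  -31.9  29.2 -49.3 -82. ] [0.43014935 0.28102727 0.33031667] 0.05131046902048042
```

>>> arm_command --pt "1 -0.3 0.07 0 0 0 0.6" --pt "1 -0.3 0.07 0 0 0 0.6" --pt "1 -0.3 0.07 0 0 0 0.6" --pt "1 -0.3 0.07 0 0 0 0.6" --pt "1 -0.3 0.07 0 0 0 0.6" --pt "1 -0.3 0.07 0 0 0 0.6" --pt "1 -0.3 0.07 0 0 0 0.6" --pt "1 -0.3 0.07 0 0 0 0.6"

```text
time: 2.1
eef_pos: [0.5112, -0.0248, 0.3264]
tcp_rot: [-153.3, 4.9, -92.0]
contact_force: [-0.2, 0.4, 0.4]
width: 0.0514
grasp_force: 0.0
```

```bash
python3 -c "
from h import *
delta(knobpose(79.4,.12)); delta(knobpose(79.4,.05)); s=read_state(); print(s['time'],s['qpos'].round(1),s['eef_pos'],s['width'])"
```

```text
goal [ 0.5313 -0.0949  0.3255] shift [ 0.2305 -0.075   0.0188] turn [-0.0003  0.0003 -0.0011]
goal [ 0.5629 -0.0907  0.2631] shift [ 0.2307 -0.0748  0.2521] turn [-0.0003  0.0003 -0.0011]
2.1 [ 18.2  -5.8 -26.6   7.1 -42.7 -25.6] [ 0.51115478 -0.02483521  0.32635903] 0.05139979146458506
```

>>> arm_command --pt "0.231 -0.075 0.019 0 0 0 0.6" --pt "0.231 -0.075 0.019 0 0 0 0.6" --pt "0.231 -0.075 0.15 0 0 0 0.6" --pt "0.231 -0.075 0.15 0 0 0 0.6" --pt "0.231 -0.075 0.15 0 0 0 0.6"

```text
time: 2.6
eef_pos: [0.5483, -0.0899, 0.2896]
tcp_rot: [-153.4, 4.9, -91.7]
contact_force: [-0.3, -0.3, 0.8]
width: 0.0514
grasp_force: 0.0
```

```bash
python3 - <<'E'
from h import *
delta(knobpose(79.4,.08)); delta(knobpose(79.4,.014)); s=read_state(); print(s['time'],s['qpos'].round(1))
d=cam("wrist"); cv2.imwrite("pics/w1.png",cv2.cvtColor(d["pixels"],cv2.COLOR_RGB2BGR))
S=(cloud(d)-F0)@F; b=(S[...,2]>.034)&(S[...,2]<.045)&(abs(S[...,0]-.05)<.04)&(abs(S[...,1]+.07)<.04)
print(b.sum(),cv2.minAreaRect((S[b][:,:2]*1000).astype(np.float32)) if b.sum()>5 else "")
E
```

```text
goal [ 0.5494 -0.0925  0.2899] shift [ 0.0085 -0.004   0.0001] turn [0.0006 0.0007 0.0006]
goal [ 0.5791 -0.0886  0.2311] shift [ 0.0089 -0.0044  0.2201] turn [0.0006 0.0007 0.0006]
2.6 [  7.2   1.2 -22.5  -0.5 -39.3  -9.9]
1680 ((52.24040222167969, -70.15756225585938), (61.084529876708984, 15.748666763305664), 79.83760070800781)
```

View pics/w1.png

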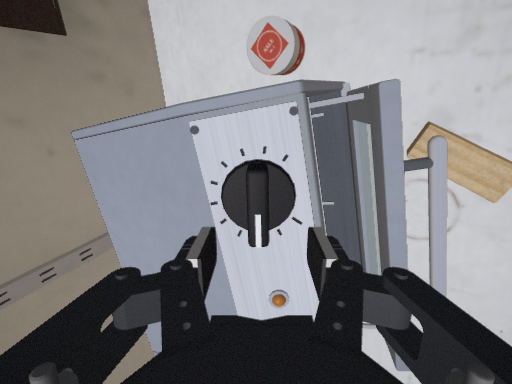

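The wrist view shows the bar grip centred between the fingers and aligned with the tool, the white pointer end at (258,240) and the skirt at (258,195). It agrees with the top-camera measurement to within about 2.5 mm. I'll descend and grip.

>>> arm_command --pt "0.009 -0.0085 0.11 0 0 0 0.6" --pt "0.009 -0.0085 0.22 0 0 0 0.6" --pt "0.009 -0.0085 0.22 0 0 0 0.6" --pt "0.009 -0.0085 0.22 0 0 0 0.6" --pt "0.009 -0.0085 0.22 0 0 0 0" --pt "0.009 -0.0085 0.22 0 0 0 0" --pt "0.009 -0.0085 0.22 0 0 0 0" --pt "0.009 -0.0085 0.22 0 0 0 0" --pt "0.009 -0.0085 0.22 0 0 0 0" --pt "0.009 -0.0085 0.22 0 0 0 0" --squeeze 40

```text
time: 3.65
eef_pos: [0.5795, -0.0897, 0.2341]
tcp_rot: [-153.2, 4.9, -91.9]
contact_force: [-5.5, 2.1, 4.2]
width: 0.0151
grasp_force: 41.0
```

```bash
sed -i 's/KC=.*/KC=np.array([.051,-.0701])/' h.py; python3 -c "
from h import *
delta(knobpose(79.6,.014)); delta(knobpose(140,.014)); s=read_state(); print(s)"
```

```text
goal [ 0.5803 -0.0885  0.2317] shift [-0.0033  0.0014  0.0088] turn [-0.0004  0.0007 -0.0013]
goal [ 0.5803 -0.0885  0.2317] shift [-0.0033  0.0014  0.0088] turn [-0.0008  0.0004 -0.3368]
{'time': 3.65, 'qpos': array([  6.75842874,   7.14905226, -24.28305951,  -0.92856872,
       -31.37985151,  -9.11510115]), 'joint_velocities': array([-0.01937055,  0.00308833,  0.05300546, -0.03022313,  0.02046481,
        0.03754659]), 'joint_efforts': array([-8.08459651e-01, -2.18591005e+01,  1.83772713e+01,  4.02932838e+00,
        1.68397609e+00, -1.47598557e-02]), 'eef_pos': array([ 0.57947213, -0.08969584,  0.23414475]), 'tcp_rot': array([-153.22248009,    4.93475554,  -91.85722193]), 'contact_force': array([-5.5150916 ,  2.0685972 ,  4.15071618]), 'wrist_torque': array([0.51819596, 1.69769628, 0.38352636]), 'grasp_force': 40.97638964653015, 'width': 0.015061292053185578}
```

>>> arm_command --pt "0 0 -0.007 0 0 -0.03 0" --pt "0 0 -0.007 0 0 -0.07 0" --pt "0 0 -0.007 0 0 -0.11 0" --pt "0 0 -0.007 0 0 -0.15 0" --pt "0 0 -0.007 0 0 -0.19 0" --pt "0 0 -0.007 0 0 -0.23 0" --pt "0 0 -0.007 0 0 -0.26 0" --pt "0 0 -0.007 0 0 -0.28 0" --pt "0 0 -0.007 0 0 -0.295 0" --pt "0 0 -0.007 0 0 -0.295 0"

```text
time: 4.65
eef_pos: [0.5801, -0.0893, 0.2346]
tcp_rot: [-159.1, -17.9, -43.2]
contact_force: [6.5, 2.1, -5.0]
width: 0.0152
grasp_force: 41.1
```

```bash
python3 -c "
from h import *
delta(knobpose(135,.014)); delta(knobpose(140,.014)); s=read_state(); print(s['wrist_torque'],s['contact_force'],s['qpos'].round(1), R.from_euler('xyz',s['tcp_rot'],degrees=True).inv().apply(s['wrist_torque']))"
```

```text
goal [ 0.5803 -0.0885  0.2317] shift [-0.0043  0.001   0.0092] turn [-0.0012 -0.0001 -0.0138]
goal [ 0.5803 -0.0885  0.2317] shift [-0.0043  0.001   0.0092] turn [-0.0012 -0.0002 -0.0416]
[0.24377333 0.30827406 0.16930215] [ 6.48492761  2.06809181 -4.9757854 ] [  6.8   7.2 -24.2  -1.  -31.4  44. ] [ 0.02033123 -0.42695297 -0.02047821]
```

>>> arm_command --pt "0 0 0 0 0 -0.01 0" --pt "0 0 0 0 0 -0.02 0" --pt "0 0 0 0 0 -0.03 0" --pt "0 0 0 0 0 -0.03 0" --pt "0 0 0 0 0 -0.03 0"

```text
time: 5.15
eef_pos: [0.5803, -0.0894, 0.2348]
tcp_rot: [-160.7, -19.7, -38.2]
contact_force: [6.5, 1.5, -5.6]
width: 0.0148
grasp_force: 50.0
```

```bash
python3 -c "
from h import *
delta(knobpose(135,.014)); s=read_state(); print(s['wrist_torque'],s['contact_force'],s['qpos'].round(1), R.from_euler('xyz',s['tcp_rot'],degrees=True).inv().apply(s['wrist_torque']))"
```

```text
goal [ 0.5803 -0.0885  0.2317] shift [-0.0052  0.0007  0.0094] turn [-0.0015 -0.0004  0.0145]
[ 0.4322542   0.11611199 -0.80356242] [ 6.5462178   1.48902353 -5.64496034] [  6.7   7.2 -24.2  -1.  -31.3  49.2] [-0.01889939 -0.05814055  0.91776944]
```

The torque rose to 0.9 N m, so the knob is against its stop. Releasing and backing off.

>>> arm_command --pt "0 0 0 0 0 -0.03 0.6" --pt "0 0 0 0 0 -0.03 0.6" --pt "0 0 0 0 0 -0.03 0.6" --pt "0 0 0 0 0 -0.03 0.6" --pt "0 0 -0.1 0 0 -0.03 0.6" --pt "0 0 -0.25 0 0 -0.03 0.6" --pt "0 0 -0.4 0 0 -0.03 0.6" --pt "0 0 -0.4 0 0 -0.03 0.6" --pt "0 0 -0.4 0 0 -0.03 0.6"

```text
time: 6.05
eef_pos: [0.5249, -0.0974, 0.3429]
tcp_rot: [-162.7, -21.5, -32.5]
contact_force: [0.1, -0.3, -0.7]
width: 0.0513
grasp_force: 0.0
```

```bash
python3 - <<'E'
from h import *
d=cam("wrist"); cv2.imwrite("pics/w2.png",cv2.cvtColor(d["pixels"],cv2.COLOR_RGB2BGR))
S=(cloud(d)-F0)@F; b=(S[...,2]>.034)&(S[...,2]<.045)&(abs(S[...,0]-.05)<.04)&(abs(S[...,1]+.07)<.04)
print(b.sum(),cv2.minAreaRect((S[b][:,:2]*1000).astype(np.float32)) if b.sum()>5 else "")
for t in (0,12,20): delta(doorpose(.34,t,0,.06,.0)); delta(doorpose(.34,t,0,.06,.025));delta(doorpose(.0,t,0,0,.025))
s=read_state(); print(s['eef_pos'],s['qpos'].round(1))
E
```

```text
1031 ((51.7047119140625, -70.10049438476562), (15.926706314086914, 61.067298889160156), 44.883026123046875)
goal [ 0.3771 -0.0448  0.1434] shift [-0.7139  0.2375  0.3748] turn [-0.1402 -0.0694  0.29  ]
goal [ 0.3771 -0.0448  0.1184] shift [-0.7443  0.2604  0.4489] turn [-0.1402 -0.0694  0.29  ]
goal [ 0.4779 -0.0314  0.142 ] shift [-0.4741  0.0585  0.5335] turn [-0.1402 -0.0694  0.29  ]
goal [ 0.3786 -0.0446  0.1294] shift [-0.7274  0.2476  0.4183] turn [-0.0784 -0.0385  0.2939]
goal [ 0.3838 -0.0439  0.105 ] shift [-0.7447  0.2608  0.4988] turn [-0.0784 -0.0385  0.2939]
goal [ 0.4832 -0.0307  0.1411] shift [-0.4625  0.0499  0.5444] turn [-0.0784 -0.0385  0.2939]
goal [ 0.3812 -0.0443  0.1205] shift [-0.7322  0.2513  0.4489] turn [-0.0372 -0.0179  0.2952]
goal [ 0.3896 -0.0431  0.097 ] shift [-0.7404  0.2577  0.5316] turn [-0.0372 -0.0179  0.2952]
goal [ 0.4868 -0.0302  0.1411] shift [-0.4539  0.0434  0.5498] turn [-0.0372 -0.0179  0.2952]
[ 0.52463383 -0.09729989  0.34107072] [  6.6  -3.1 -19.2  -0.8 -46.8  54.6]
```

View pics/w2.png

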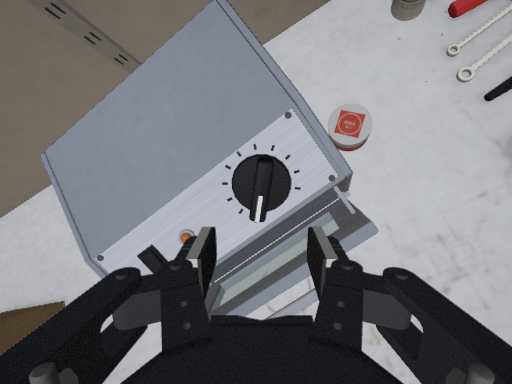

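The knob reads 134.9°, which is off, with the pointer at lower left. Next is the door: shut the fingers, move in front of the handle, then lower.

```bash
python3 - <<'E'
from h import *
g=doorpose(.34,12,0.02,.05,.025); delta(g); print("above"); delta((g[0]+[0,0,.15],g[1]))
E
```

```text
goal [ 0.3908 -0.0228  0.1071] shift [-0.7589  0.1882  0.5076] turn [-0.0784 -0.0385  0.2939]
above
goal [ 0.3908 -0.0228  0.2571] shift [-0.5766  0.0507  0.0628] turn [-0.0784 -0.0385  0.2939]
```

>>> arm_command --pt "-0.577 0.05 0.06 -0.078 -0.0385 0.294 0" --pt "-0.577 0.05 0.06 -0.078 -0.0385 0.294 0" --pt "-0.577 0.05 0.06 -0.078 -0.0385 0.294 0" --pt "-0.577 0.05 0.06 -0.078 -0.0385 0.294 0" --pt "-0.577 0.05 0.06 -0.078 -0.0385 0.294 0" --pt "-0.577 0.05 0.06 -0.078 -0.0385 0.294 0" --pt "-0.577 0.05 0.06 -0.078 -0.0385 0.294 0" --pt "-0.577 0.05 0.06 -0.078 -0.0385 0.294 0" --pt "-0.577 0.05 0.06 -0.078 -0.0385 0.294 0"

```text
time: 7.0
eef_pos: [0.391, -0.023, 0.2569]
tcp_rot: [-168.1, -0.1, -82.4]
contact_force: [-0.7, 0.6, -0.1]
width: -0.0
grasp_force: 0.0
```

```bash
python3 - <<'E'
from h import *
s=read_state(); print(s['eef_pos'],s['tcp_rot'],s['width'],s['qpos'].round(1))
delta(doorpose(.34,12,0.02,.05,.025))
E
```

```text
[ 0.39095926 -0.02297891  0.25686192] [-1.68074605e+02 -6.14803549e-02 -8.23636658e+01] -4.3433669049720135e-05 [ 23.4  -9.8 -35.    4.1 -53.4 -17.9]
goal [ 0.3908 -0.0228  0.1071] shift [-0.0012  0.1036  0.4884] turn [ 0.0004 -0.0003  0.0004]
```

>>> arm_command --pt "0 0.104 0.488 0 0 0 0" --pt "0 0.104 0.488 0 0 0 0" --pt "0 0.104 0.488 0 0 0 0" --pt "0 0.104 0.488 0 0 0 0" --pt "0 0.104 0.488 0 0 0 0" --pt "0 0.104 0.488 0 0 0 0"

```text
time: 7.6
eef_pos: [0.393, -0.0221, 0.1108]
tcp_rot: [-167.6, 0.0, -82.3]
contact_force: [-0.1, 0.5, 0.2]
width: 0.0
grasp_force: 0.0
```

```bash
python3 - <<'E'
from h import *
s=read_state(); print(s['eef_pos'],s['tcp_rot'],s['contact_force'],s['qpos'].round(1))
for th in (.34,.25,.17,.08,0): delta(doorpose(th,12,0.02,.015,.025))
E
```

```text
[ 0.39301867 -0.02208022  0.11075215] [-1.67639348e+02  2.68231482e-02 -8.23168124e+01] [-0.05612002  0.52097101  0.22484662] [ 23.2   2.  -50.9   7.6 -25.4 -22.1]
goal [ 0.4248 -0.0183  0.1144] shift [ 0.0016 -0.1066  0.0111] turn [-0.002   0.0003  0.0006]
goal [ 0.4349 -0.017   0.122 ] shift [ 0.0017 -0.1452 -0.0064] turn [-0.002   0.0003  0.0006]
goal [ 0.4444 -0.0157  0.1279] shift [ 0.0017 -0.1808 -0.019 ] turn [-0.002   0.0003  0.0006]
goal [ 0.4556 -0.0142  0.1337] shift [ 0.0018 -0.2218 -0.0297] turn [-0.002   0.0003  0.0006]
goal [ 0.466  -0.0128  0.138 ] shift [ 0.0019 -0.2589 -0.0361] turn [-0.002   0.0003  0.0006]
```

Reach is fine; now push along the handle's arc.

>>> arm_command --pt "0 -0.06 0.01 0 0 0 0" --pt "0 -0.09 0.011 0 0 0 0" --pt "0 -0.11 0.01 0 0 0 0" --pt "0 -0.13 0 0 0 0 0" --pt "0 -0.15 -0.008 0 0 0 0" --pt "0 -0.17 -0.015 0 0 0 0" --pt "0 -0.19 -0.022 0 0 0 0" --pt "0 -0.21 -0.027 0 0 0 0" --pt "0 -0.225 -0.03 0 0 0 0" --pt "0 -0.24 -0.033 0 0 0 0" --pt "0 -0.25 -0.035 0 0 0 0" --pt "0 -0.25 -0.035 0 0 0 0"

```text
time: 8.8
eef_pos: [0.462, -0.0134, 0.1345]
tcp_rot: [-167.9, -0.0, -82.4]
contact_force: [-1.2, -0.2, 1.0]
width: 0.0002
grasp_force: 0.9
```

```bash
cat >> h.py <<'E'
def door(n="top"):
    d=cam(n); Q=(cloud(d)-O)@RO
    b=(abs(Q[...,1])<.14)&(Q[...,0]<-.105)&(Q[...,0]>-.3)&(Q[...,2]>.12)&(Q[...,2]<.193); q=Q[b]
    for y0 in (-.12,-.075,.08,.12):
        w=q[abs(q[:,1]-y0)<.012]; w=w[np.argsort(w[:,0])]; print(y0,len(w),(w[::max(1,len(w)//12)][:,[0,2]]*1000).round(0).tolist())
    return d
E
python3 - <<'E'
from h import *
s=read_state(); print(s['eef_pos'],s['contact_force'])
delta(doorpose(0,12,0.02,.015,.025)); door()
E
```

```text
[ 0.46203991 -0.01338101  0.13446645] [-1.22686411 -0.23621005  1.0405308 ]
goal [ 0.466  -0.0128  0.138 ] shift [-0.0001 -0.0155 -0.0086] turn [-0.0006 -0.      0.0002]
-0.12 226 [[-150.0, 169.0], [-149.0, 186.0], [-148.0, 165.0], [-147.0, 179.0], [-147.0, 150.0], [-146.0, 180.0], [-146.0, 159.0], [-145.0, 120.0], [-145.0, 159.0], [-144.0, 185.0], [-139.0, 183.0], [-135.0, 186.0], [-122.0, 186.0]]
-0.075 275 [[-188.0, 169.0], [-184.0, 170.0], [-180.0, 168.0], [-173.0, 170.0], [-159.0, 169.0], [-150.0, 167.0], [-148.0, 159.0], [-147.0, 182.0], [-145.0, 183.0], [-142.0, 183.0], [-140.0, 129.0], [-137.0, 184.0], [-123.0, 189.0]]
0.08 62 [[-187.0, 169.0], [-186.0, 165.0], [-186.0, 162.0], [-185.0, 166.0], [-184.0, 174.0], [-183.0, 167.0], [-182.0, 170.0], [-181.0, 172.0], [-179.0, 170.0], [-176.0, 169.0], [-147.0, 153.0], [-141.0, 141.0], [-140.0, 126.0]]
0.12 115 [[-150.0, 180.0], [-148.0, 171.0], [-148.0, 159.0], [-147.0, 136.0], [-147.0, 164.0], [-147.0, 121.0], [-147.0, 153.0], [-146.0, 155.0], [-146.0, 155.0], [-146.0, 127.0], [-145.0, 125.0], [-145.0, 143.0], [-144.0, 126.0]]
```

>>> arm_command --pt "0 -0.01 -0.002 0 0 0 0" --pt "0 -0.02 -0.004 0 0 0 0" --pt "0 -0.028 -0.006 0 0 0 0" --pt "0 -0.034 -0.007 0 0 0 0" --pt "0 -0.034 -0.007 0 0 0 0"

```text
time: 9.35
eef_pos: [0.4679, -0.0127, 0.137]
tcp_rot: [-168.4, -0.0, -82.5]
contact_force: [-12.3, 2.4, 3.8]
width: -0.0002
grasp_force: 4.7
```

```bash
python3 - <<'E'
from h import *
s=read_state(); print(s['eef_pos'],s['contact_force'])
door()
E
```

```text
[ 0.46790038 -0.01269017  0.13695019] [-12.30192987   2.39208773   3.82262542]
-0.12 239 [[-145.0, 151.0], [-143.0, 155.0], [-142.0, 136.0], [-142.0, 122.0], [-142.0, 151.0], [-141.0, 136.0], [-141.0, 167.0], [-140.0, 137.0], [-140.0, 175.0], [-139.0, 181.0], [-135.0, 186.0], [-129.0, 185.0], [-123.0, 192.0]]
-0.075 275 [[-182.0, 170.0], [-179.0, 167.0], [-175.0, 173.0], [-165.0, 171.0], [-151.0, 166.0], [-143.0, 179.0], [-142.0, 161.0], [-141.0, 150.0], [-139.0, 169.0], [-137.0, 143.0], [-135.0, 138.0], [-129.0, 187.0], [-122.0, 192.0]]
0.08 84 [[-182.0, 171.0], [-181.0, 173.0], [-179.0, 163.0], [-178.0, 174.0], [-177.0, 170.0], [-175.0, 171.0], [-174.0, 170.0], [-169.0, 171.0], [-142.0, 156.0], [-141.0, 170.0], [-139.0, 163.0], [-137.0, 127.0]]
0.12 152 [[-145.0, 139.0], [-143.0, 162.0], [-142.0, 126.0], [-142.0, 133.0], [-142.0, 131.0], [-141.0, 177.0], [-141.0, 183.0], [-141.0, 175.0], [-141.0, 136.0], [-140.0, 131.0], [-140.0, 134.0], [-140.0, 181.0], [-139.0, 172.0]]
```

The force rose to 12 N and the face is vertical at -141 mm, so the door is shut. One small extra press, then withdraw.

>>> arm_command --pt "0 -0.007 -0.001 0 0 0 0" --pt "0 -0.007 -0.001 0 0 0 0" --pt "0 0.05 0.005 0 0 0 0" --pt "0 0.15 0.02 0 0 0 0" --pt "0 0.25 0.02 0 0 0 0" --pt "0 0.28 -0.2 0 0 0 0" --pt "0 0.28 -0.4 0 0 0 0" --pt "0 0.28 -0.4 0 0 0 0" --pt "0 0.28 -0.4 0 0 0 0" --pt "0 0.28 -0.4 0 0 0 0"

```text
time: 10.4
eef_pos: [0.3656, -0.0258, 0.2391]
tcp_rot: [-167.7, 0.1, -82.4]
contact_force: [-1.1, 0.4, -0.6]
width: 0.0
grasp_force: 0.0
```

```bash
python3 - <<'E'
from h import *
s=read_state(); print(s['eef_pos'],s['contact_force'],s['time'])
d=door(); a=cv2.cvtColor(d["pixels"],cv2.COLOR_RGB2BGR)[100:310,180:390]
cv2.imwrite("pics/end.png",cv2.resize(a,(600,600),interpolation=cv2.INTER_CUBIC))
E
```

```text
[ 0.36556141 -0.0257607   0.23907091] [-1.08334094  0.42202169 -0.6405764 ] 10.4
-0.12 240 [[-144.0, 159.0], [-143.0, 144.0], [-142.0, 150.0], [-142.0, 150.0], [-141.0, 186.0], [-141.0, 175.0], [-141.0, 171.0], [-140.0, 144.0], [-139.0, 121.0], [-136.0, 183.0], [-132.0, 185.0], [-123.0, 192.0]]
-0.075 271 [[-182.0, 168.0], [-178.0, 175.0], [-174.0, 172.0], [-164.0, 172.0], [-151.0, 171.0], [-144.0, 169.0], [-142.0, 166.0], [-141.0, 161.0], [-139.0, 172.0], [-137.0, 185.0], [-134.0, 121.0], [-128.0, 184.0], [-122.0, 187.0]]
0.08 0 []
0.12 0 []
```

View pics/end.png

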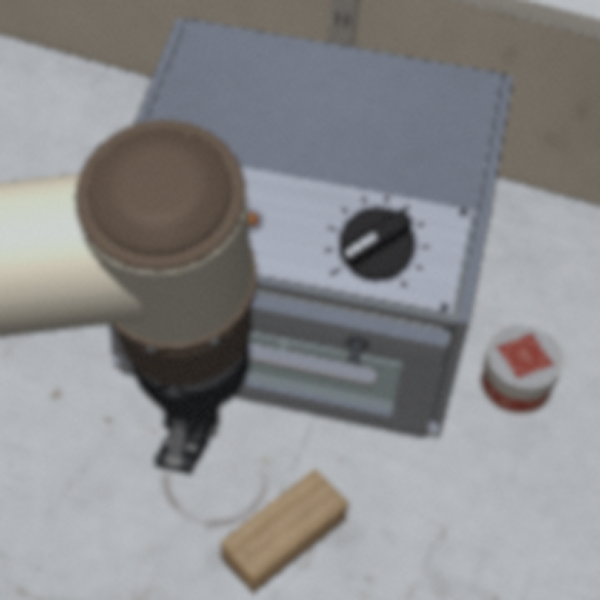

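The final picture shows the knob pointer at lower left (350,255), the door shut, the offcut and tin where they were, and the gripper clear of the oven. The sanding block is hidden behind the arm here, but the arm never came near it.

```bash
python3 -c "
from h import *
print(job.hand_in())"
```

```text
the job is handed in; nothing more can be done
None
```

The thermostat knob is at off against its stop and the door is fully shut; the tin and offcut did not move, the sanding block was not approached (hidden in the last picture), and the job was handed in at about 10.5 s.

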